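# Seat the rocking jar lid at the barber's station

## Task

One of the four steel lids on the cotton-wool jars is not sitting in its jar: press down near the edges of the lids with your fingertips until you find the one that rocks under the finger, then push that lid over with the fingertips so that it drops fully into its jar, level and down on the rim like the other three. Only press and push: do not take hold of the knobs or pick any lid up, keep every lid on its jar, and leave the other things on the station where they are.

Things in the scene. Friction and masses are not known exactly. Their poses are not given: they have to be found in the camera images.
- mouth_a (a point): Centre of the mouth of a round clear-glass jar, in the plane of its rim (105 mm above the work surface). Four identical jars: 90 mm outer diameter, 100 mm tall, mouth 77 mm across, so the rim is 6.5 mm wide; filled with white cotton-wool balls; they cannot shift. Letters of jars and lids are unrelated.
- mouth_b (a point): Centre of the mouth of a round clear-glass jar, in the plane of its rim (105 mm above the work surface). Jar as at mouth_a.
- mouth_c (a point): Centre of the mouth of a round clear-glass jar, in the plane of its rim (105 mm above the work surface). Jar as at mouth_a.
- mouth_d (a point): Centre of the mouth of a round clear-glass jar, in the plane of its rim (105 mm above the work surface). Jar as at mouth_a.
- lid_a: One of four identical steel lids, any lid on any jar; origin at the centre of the disc's underside, z up through the knob. Disc 94 mm in diameter, 5 mm thick, 120 g; dark knob on top, 18 mm in diameter, 15 mm high; below, a round plug 74.6 mm in diameter, 4 mm deep, that fits the jar mouth with 1.2 mm play all round. Seated: level, underside on the rim, firm when pressed.
- lid_b: One of four identical steel lids, any lid on any jar; origin at the centre of the disc's underside, z up through the knob. On one jar (any of them) the lid lies 6 to 7.5 mm off the jar's middle to some side; there its plug rests on the rim and that side stands some mm high. Which lid it is changes.
- lid_c: One of four identical steel lids, any lid on any jar; origin at the centre of the disc's underside, z up through the knob. The off-centre lid, pressed with 1 N or so on its high side, rocks level, about 4 mm too high, and tips back when released. Pressing down alone does not seat it; pressing the edge beyond the glass may tip it.
- lid_d: One of four identical steel lids, any lid on any jar; origin at the centre of the disc's underside, z up through the knob. The off-centre lid, pushed by its edge from the high side towards the middle of the jar (a few newtons), slides and drops in by itself.
- comb: White comb 180 x 36 x 4 mm lying on the mat; leave it alone.
- scissors: Steel hair scissors, 170 mm long, 8 mm high, lying on the mat; leave them alone.
- oil_bottle: Small amber bottle with black cap, 35 mm in diameter, 74 mm tall, standing among the jars; leave it alone. Origin under its centre.
- spray: Blue spray bottle with black head, 58 mm in diameter, 175 mm tall, standing on the left; leave it alone.
- duster: Neck duster standing on its wooden handle, 105 mm wide, 126 mm tall, on the right; leave it alone.
- card_reader: White payment terminal 85 x 85 x 20 mm on the left; leave it alone.
- paper_roll: White roll of neck paper, 100 mm in diameter, 62 mm tall, beyond the jars; leave it alone.
- razor: Closed red-handled razor 170 mm long, 10 mm high, on the right; leave it alone.
Things that resemble listed ones, but are neither listed nor needed, are in the scene too. Leave any red look-alike of the lid_a alone.

How it is judged:
By the outcome, as a careful person would: the job done as asked, in the order asked, and still so for the second after the job is handed in, with the robot touching nothing.
It also fails if it takes over 72 s, if anything falls off the work surface, if the arm or the gripper's body presses on something with over 40 N, if the wrist force passes 120 N, or if a joint passes its speed limit or range.

## Robot

A 6-joint arm with a two-finger parallel gripper is mounted at the origin on the work surface. World frame = base frame: x ahead of the robot, y to its left, z up, the work surface at z = 0. Lengths are in mm, angles in degrees, forces in N, time in s.
With the tool pointing down it reaches from about 325 to 925 mm from the base axis. Payload 3.1 kg.
Tool frame: the origin (TCP) lies at the very end of the fingers, on their centre line; the grasp point (between the pads) lies grasp_offset behind it (grasp_offset is the distance from the TCP to the grasp point, in mm); z points along the fingers, x is the direction in which the jaws open and shut, and the axes are right-handed (so a half turn about z gives the same grasp; the last joint's range is limited). The gripper opens to 85 mm and grips with 20 to 120 N. Pads are 22 mm wide; open, the fingers measure 114 mm over their backs; the gripper's body (76 mm by 85 mm) begins 54 mm behind the grasp point. The pads swing forward as they close: fully open they stand 13 mm farther back than shut.
Start: joints at [-76.329, 12.427, 92.441, -0, 75.132, -6.429], TCP at [214.802, -586.941, 231.3] pointing down, gripper open.
Joint ranges: [-157.48, 157.48], [-44.54, 120.13], [17.64, 146.25], [-64.5, 244.5], [7.68, 150.69], [-147.95, 147.95]. Speed limits (degrees/s): [159.86, 159.86, 180, 180, 180, 180].

## Interface

Orientations are given as [roll, pitch, yaw] about the fixed x, y, z axes, in that order (R = Rz(yaw) Ry(pitch) Rx(roll)).
In Python, from station import * gives the robot as it stands. Calls block until the motion is done:
- goto(position, orientation): joint-space move of the TCP to a pose.
- move_l(position, attitude=None, speed=150): straight line of the TCP; attitude=None keeps the orientation; speed is the mean speed in mm/s.
- move_j(angles): joint-space move.
- grip(opening, squeeze=None): finger opening in mm; squeeze is the grip in N (None keeps the last); returns when the fingers have stopped.
- wait(seconds).
- solve_ik(position, orientation): joint angles nearest the present ones, or None.
- get_obs(): the state.
- get_image(name): name is "side" or "top"; returns the picture (480x640x3 uint8, red, green, blue); there is no depth.
- get_calibration(name): a dict with "fx", "fy", "cx", "cy" (pixels), "R" (3x3) and "t" (3): a world point X has camera coordinates R X + t. Camera axes: x right, y down, z forward; pixel columns grow to the right and rows downward; lengths in mm; the calibration is good to about 2 mm. A picture is of the moment at which its call begins. get_calibration takes no time and is no camera call.
A pose or a line that the arm cannot do raises Unreachable and nothing moves.
- sign_off(): hands the job in, once; it reports no verdict.
Trained networks look in the newest picture that a camera, given by its name, has taken for a name from the list of things; names that differ only in an ending like _2 or _b are one class to them, and where a whole thing is asked for, a point or a joint stands for the part that bears it (a point fixed in the world has none). Each returns a list of dicts, best first, with "score" (0 to 1); they miss things now and then, are a little off and sometimes report something else, mostly with a low value. They report only what shows in the picture. A call takes as long as a camera call. They do not tell look-alikes from the thing itself.
- spot_in(name, camera): "extent" ([centre column, centre row, width, height] in pixels, round what is visible of it).
- regions_of(name, camera): "region" (480x640 bool, what is visible of it) and "extent" ([centre column, centre row, width, height] in pixels, round what is visible of it).
The state is a dict: "t": time; "joint_pos": joint angles; "qvel": joint speeds; "effort": joint torques, N m; "tcp_pos": TCP position; "ee_rot": TCP orientation; "wrist_force": force on the tool from outside, world axes, zero at the start; "moment": the same for the moment, N m; "grip_width": finger opening in mm.
Only numpy, scipy, OpenCV 4.12 (cv2) and the standard library are available. Lean on these libraries where they do the work, as an engineer would, in place of code of your own. Each camera call takes 0.05 s, during which the arm holds its last target. There are 200 camera calls.

## Working session

There is one attempt and no reset: what is moved stays moved. The work goes in short steps, each a Python script; the robot and the scene stay as the last script left them, time stands still between calls to the robot, and variables do not carry over. Pictures are saved under pics/ and viewed, about 8 in all and at most 12, crops included, and the job is handed in when it is done.

```bash
mkdir -p pics; cat > h.py <<'E'
from station import *
import numpy as np, cv2
def save(n,f,crop=None,s=1):
    im=get_image(n)
    if crop: im=im[crop[1]:crop[3],crop[0]:crop[2]]
    im=cv2.resize(im,None,fx=s,fy=s,interpolation=cv2.INTER_CUBIC)
    cv2.imwrite('pics/'+f,im[:,:,::-1])
def ray(n,u,v,z):
    c=get_calibration(n);R=np.array(c['R']);t=np.array(c['t'])
    d=R.T@np.array([(u-c['cx'])/c['fx'],(v-c['cy'])/c['fy'],1]);o=-R.T@t
    return o+d*(z-o[2])/d[2]
def proj(n,X):
    c=get_calibration(n);p=np.array(c['R'])@np.array(X)+np.array(c['t'])
    return c['fx']*p[0]/p[2]+c['cx'],c['fy']*p[1]/p[2]+c['cy']
E
python3 - <<'E'
from h import *
save('top','t0.png');save('side','s0.png')
for n,c in [('lid_a','top'),('lid_a','side'),('mouth_a','top'),('oil_bottle','top')]:
    for r in spot_in(n,c): 
        e=r['extent'];print(n,c,round(r['score'],2),np.round(e,1),np.round(ray(c,e[0],e[1],110),1) )
for c in('top','side'):
    k=get_calibration(c);R=np.array(k['R']);print(c,k['fx'],-R.T@np.array(k['t']),R[2])
E
```

```text
lid_a top 0.87 [127.4 321.9  41.2  40.2] [308.9 435.2 110. ]
lid_a top 0.78 [225.6 235.6  34.9  36.7] [508.7 213.1 110. ]
lid_a top 0.76 [202.8 362.   40.8  36.6] [217.3 259.5 110. ]
lid_a top 0.67 [351.8 194.9  37.5  37.1] [605.4 -87.2 110. ]
lid_a top 0.66 [284.5 207.5  38.2  43.6] [575.6  74.  110. ]
lid_a side 0.89 [367.6 254.9  39.9  25.4] [604.4 -88.1 110. ]
lid_a side 0.74 [315.3 270.3  18.4  26.2] [ 481.4 -125.7  110. ]
lid_a side 0.7 [205.8 219.7  33.5  25.4] [232.5 113.7 110. ]
lid_a side 0.7 [243.2 183.1  28.1  12.4] [326.3 288.3 110. ]
lid_a side 0.67 [349.8 305.2  48.7  32.2] [ 536.4 -244.5  110. ]
lid_a side 0.66 [311.4 192.1  32.   23.4] [510.3 209.1 110. ]
lid_a side 0.62 [344.5 219.1  41.7  20.7] [577.1  64.3 110. ]
mouth_a top 0.75 [401.  233.6  27.7  24.6] [ 510.6 -202.2  110. ]
mouth_a top 0.71 [236.2 246.5  26.8  24.8] [482.5 187.6 110. ]
mouth_a top 0.63 [346.1 213.   30.8  21. ] [561.3 -72.8 110. ]
mouth_a top 0.56 [282.8 226.6  33.9  12.1] [529.4  77.9 110. ]
oil_bottle top 0.51 [326.4 248.9  16.1  14.9] [475.3 -24.9 110. ]
top 483.1441263159515 [ 322.76807593    6.73402238 1238.62235258] [ 0.14211955 -0.00588813 -0.98983199]
side 502.4416930194381 [ 396.37117508 -968.8415455   799.16931946] [ 0.0834465   0.80699911 -0.58462733]
```

View pics/t0.png

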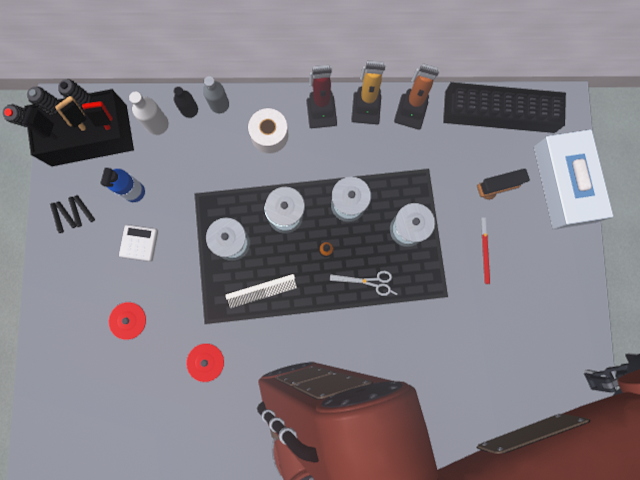

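View pics/s0.png

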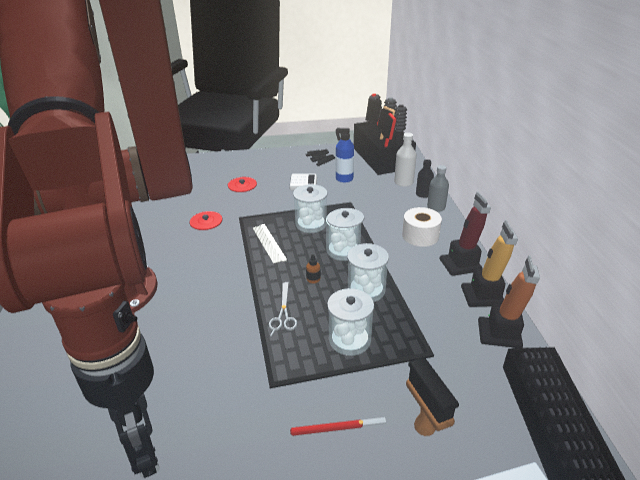

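Top view: the lids are near (226,238), (284,209), (351,198) and (413,223), and the red look-alikes are at lower left. Next I'll zoom in and get the centres.

```bash
python3 - <<'E'
from h import *
save('side','s1.png',(280,170,400,370),3);save('top','t1.png',(195,165,445,265),3.2)
T=[(226,238),(284,209),(351,198),(413,223)]
for r in regions_of('lid_a','top'):
    m=r['region'].astype(np.uint8);cs,_=cv2.findContours(m,0,1);c=max(cs,key=len)
    (x,y),(a,b),an=cv2.fitEllipse(c);print('lid',round(r['score'],2),np.round([x,y,a,b],1),np.round(ray('top',x,y,110),1))
im=get_image('top');g=cv2.cvtColor(im,cv2.COLOR_RGB2GRAY)
for x,y in T:
    p=g[y-12:y+13,x-12:x+13].astype(float);w=np.clip(130-p,0,None);yy,xx=np.mgrid[y-12:y+13,x-12:x+13]
    u,v=(w*xx).sum()/w.sum(),(w*yy).sum()/w.sum();print('knob',round(u,1),round(v,1),np.round(ray('top',u,v,120),1))
print(get_obs()['wrist_force'])
E
```

```text
lid 0.97 [284.2 205.1  36.5  38. ] [581.5  74.7 110. ]
lid 0.92 [350.6 194.9  35.9  37.3] [605.4 -84.3 110. ]
lid 0.83 [126.8 319.9  35.6  37.4] [313.4 436.7 110. ]
lid 0.76 [225.1 236.4  37.9  39.2] [506.8 214.3 110. ]
lid 0.76 [204.6 361.8  36.1  38.2] [217.7 255.5 110. ]
lid 0.75 [414.3 221.7  36.7  38.3] [ 539.2 -234.7  110. ]
lid 0.33 [365.7 281.9  25.3  60.1] [ 396.9 -116.   110. ]
knob 224.8 236.1 [505.9 213.2 120. ]
knob 284.2 204.9 [579.6  74.  120. ]
knob 351.6 194.1 [604.8 -85.9 120. ]
knob 415.9 221.1 [ 538.5 -236.5  120. ]
[ 0.28670382 -0.49136237 -0.02704015]
```

View pics/t1.png

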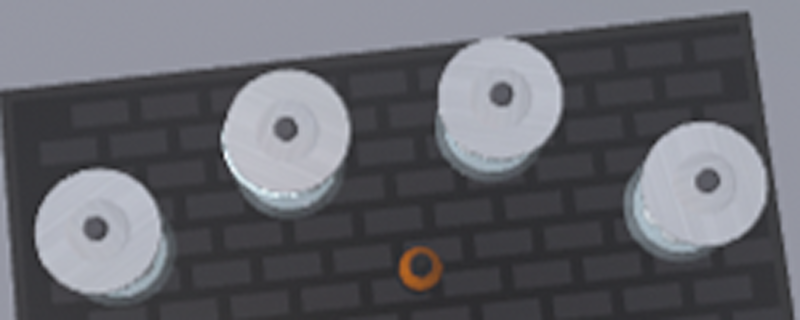

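View pics/s1.png

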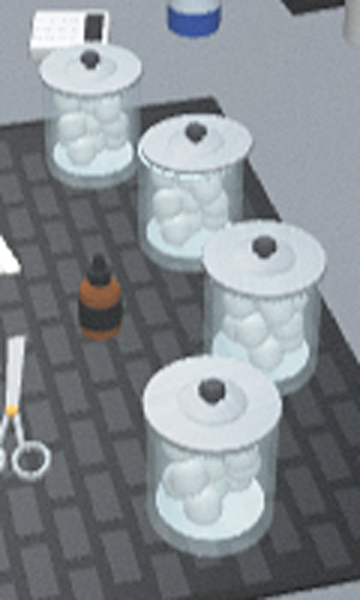

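```bash
cat >> h.py <<'E'
L=np.array([[506,213.5],[580,74],[605,-85.5],[538.5,-236]])
YAW=0.
def touch(x,y,z0=119,zmin=108.5,thr=1.0,step=1.0):
    o=[180,0,YAW]
    move_l([x,y,136],None,250); move_l([x,y,z0],None,80)
    f0=get_obs()['wrist_force'][2]; z=z0;log=[]
    while z>zmin:
        z-=step; move_l([x,y,z],None,40)
        ob=get_obs();df=ob['wrist_force'][2]-f0;log.append((round(ob['tcp_pos'][2],1),round(df,1)))
        if df>thr: break
    move_l([x,y,136],None,150)
    return log
E
python3 - <<'E'
from h import *
o=get_obs();print(o['ee_rot'],o['t'])
grip(0);print('grip',get_obs()['t'],get_obs()['tcp_pos'])
x,y=L[3]
goto([x-28,y,140],[180,0,0]);o=get_obs();print(o['t'],o['tcp_pos'],o['joint_pos'])
print(touch(x-28,y));print(get_obs()['t'])
E
```

```text
[-1.79997437e+02  8.20725009e-04 -6.99008574e+01] 0.5
grip 1.2667 [ 214.80601019 -586.91953915  231.29327285]
2.975 [ 510.53924871 -237.12216309  140.39948214] [-3.20433495e+01  1.03908233e+01  1.05233270e+02 -2.58454385e-02
  6.43207575e+01 -3.19553142e+01]
[(np.float64(118.2), np.float64(-0.9)), (np.float64(117.1), np.float64(-0.3)), (np.float64(115.9), np.float64(-0.6)), (np.float64(114.8), np.float64(0.0)), (np.float64(113.9), np.float64(0.7)), (np.float64(112.9), np.float64(0.4)), (np.float64(111.9), np.float64(-0.9)), (np.float64(110.9), np.float64(-0.4)), (np.float64(110.1), np.float64(0.3)), (np.float64(110.1), np.float64(4.7))]
6.4167
```

```bash
sed -i 's/z0=119/z0=117.5/;s/thr=1.0/thr=2.0/;s/x,y,136\],None,250/x,y,131],None,400/;s/x,y,136\],None,150/x,y,131],None,250/;s/z0\],None,80/z0],None,120/' h.py
python3 - <<'E'
from h import *
for i in (2,1,0):
    x,y=L[i]; l=touch(x-28,y); print(i,l[-3:],get_obs()['t'])
    if l[-2][0]>111.3: break
E
```

```text
2 [(np.float64(111.4), np.float64(0.6)), (np.float64(110.4), np.float64(1.0)), (np.float64(110.1), np.float64(4.3))] 9.4833
1 [(np.float64(113.4), np.float64(0.2)), (np.float64(112.5), np.float64(-1.5)), (np.float64(112.1), np.float64(4.1))] 12.0417
```

```bash
python3 - <<'E'
from h import *
x,y=L[1]
for d in ((0,-26),(26,0),(0,26)):
    l=touch(x+d[0],y+d[1],z0=118.5,step=.7); print(d,[(float(a),float(b)) for a,b in l],get_obs()['t'])
move_l([x-60,y-60,160],None,300)
save('top','t2.png',(250,175,330,255),7);save('side','s2.png',(315,195,375,270),8)
im=get_image('top');print(get_obs()['t'])
E
```

```text
(0, -26) [(118.1, 0.2), (117.3, -0.7), (116.4, -0.3), (115.6, 0.2), (115.0, -0.7), (114.6, 0.8), (114.1, 2.7)] 14.55
(26, 0) [(118.2, -0.2), (117.3, 0.1), (116.3, -0.1), (115.6, -0.1), (115.0, 0.2), (114.6, 2.2)] 16.8083
(0, 26) [(118.1, -0.1), (117.2, 0.4), (116.3, 0.6), (115.6, 0.3), (114.9, 0.6), (114.2, 0.0), (113.5, 0.0), (112.8, 0.7), (112.4, 0.6), (112.1, 5.4)] 20.0583
20.725
```

View pics/s2.png

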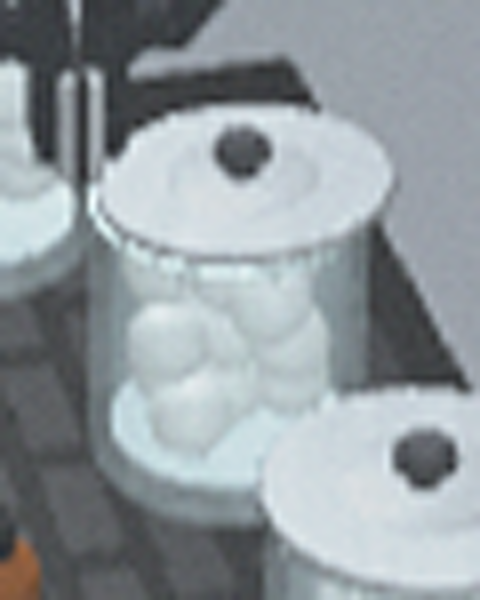

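Jar 1 (index 1) rocks. Its lid contacts at about 112 on the −x and +y sides and gives to about 114.5 on +x and −y, so the high side lies near −45°. The picture agrees: the lid overhangs on the right, with a gap along the near side. I'll push from there.

```bash
python3 - <<'E'
from h import *
c=np.array([580.5,74.3]);u=np.array([1,-1])/2**.5
P=lambda r,z:[*(c+u*r),z]
goto(P(80,150),[180,0,45]);
move_l(P(72,140),None,200);move_l(P(72,107),None,150)
f0=np.array(get_obs()['wrist_force']);r=64;move_l(P(r,107),None,60);log=[];con=None
while r>47:
    r-=1;move_l(P(r,107),None,30);o=get_obs();d=np.array(o['wrist_force'])-f0
    fp=d[:2]@u;log.append((r,round(float((np.array(o['tcp_pos'][:2])-c)@u),1),round(float(fp),1),round(float(d[2]),1)))
    if fp>9:break
print(log,get_obs()['t'])
move_l(P(72,107),None,100);move_l(P(72,150),None,250);
move_l([560,20,170],None,300)
save('side','s3.png',(280,170,400,370),3);print(get_obs()['t'])
E
```

```text
[(63, 63.1, 0.1, -0.2), (62, 62.0, 0.7, 0.5), (61, 60.9, -0.2, -0.8), (60, 59.9, -0.6, 0.2), (59, 58.9, -0.5, 0.2), (58, 58.0, -0.5, -0.2), (57, 56.9, 0.0, -0.9), (56, 55.8, -1.7, 0.0), (55, 54.9, -0.9, -0.1), (54, 53.9, -1.2, 0.0), (53, 53.0, 0.3, 0.5), (52, 52.2, 0.1, -0.7), (51, 51.4, 1.4, 0.8), (50, 50.9, 2.9, 1.0), (49, 50.3, 3.7, 0.7), (48, 49.8, 5.5, 0.8), (47, 49.5, 6.2, 0.8)] 26.6333
27.8083
```

View pics/s3.png

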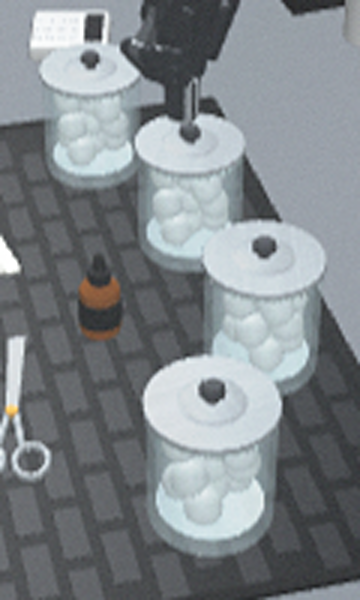

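```bash
python3 - <<'E'
from h import *
x,y=576,78.5
for d in ((0,-28),(28,0),(-20,20)):
    l=touch(x+d[0],y+d[1],z0=116.5,step=1); print(d,[(float(a),float(b)) for a,b in l[-3:]],get_obs()['t'])
move_l([x-60,y-60,200],None,300)
goto([400,-300,250],[180,0,0])
save('side','s4.png',(280,170,400,370),3);save('top','t4.png',(195,165,445,265),3.2)
for r in regions_of('lid_a','top'):
    e=r['extent'];print(np.round(ray('top',e[0],e[1],110),1))
print(get_obs()['t'])
E
```

```text
(0, -28) [(111.4, -0.4), (110.4, -0.8), (110.1, 3.8)] 30.3583
(28, 0) [(111.4, -0.9), (110.4, -0.7), (110.1, 3.0)] 32.8833
(-20, 20) [(111.4, -0.8), (110.4, -0.9), (110.1, 2.9)] 35.4417
[214.8 258.1 110. ]
[311.2 438.8 110. ]
[ 537.9 -236.1  110. ]
[505.6 214.  110. ]
[604.9 -83.9 110. ]
[572.5  78.  110. ]
37.4083
```

View pics/s4.png

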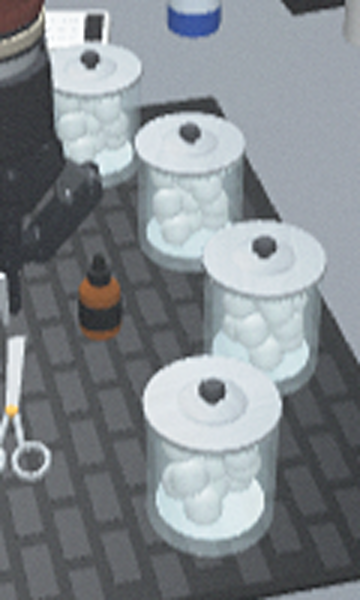

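View pics/t4.png

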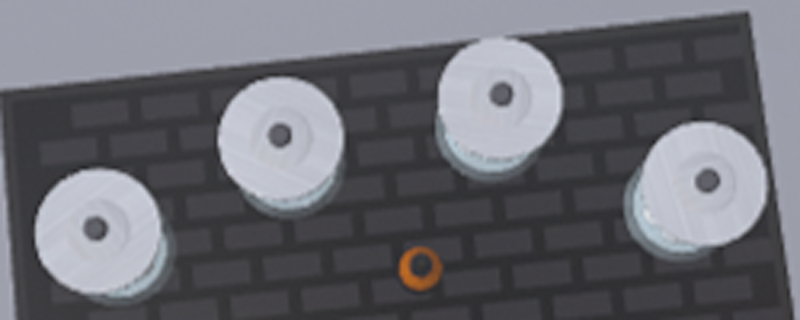

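The lid is level at 110 mm, firm at three points, and sits on its jar like the others. Everything else is where it was and the arm is clear.

```bash
python3 -c "
from h import *
sign_off()"
```

```text
the job is handed in; nothing more can be done
```

The loose lid was on the second jar from the left in the top view. I pushed it into its jar with the closed fingertips and handed the job in at about 37 s, well under the 72 s limit.

- **Finding it:** I pressed near the edge of three jars' lids. The two right-hand lids were firm at 110 mm. The loose one met the finger at about 112 mm on two sides and 114–114.5 mm on the other two. That put its high side at roughly −45° (towards +x, −y). I did not press the leftmost lid, because the loose one had been found by then.
- **Pushing it:** I pushed from the high side towards the middle of the jar. The push force rose to about 6 N as the lid came up against the glass.
- **Last checks:** The lid now presses firm at 110.1 mm at three points around it, the same as the two other lids I pressed. In the final close-ups of the jars it sits level and centred. The other lids and the oil bottle had not moved, and the arm was touching nothing. No check failed or disagreed.

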